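# Prop the water bath's lid open

## Robot

A 7-joint arm with a two-finger parallel gripper is mounted at the origin on the work surface. World frame = base frame: x ahead of the robot, y to its left, z up, the work surface at z = 0. Lengths are in m, angles in rad, forces in N, time in s.
With the tool pointing down it reaches from about 0.4 to 0.85 m from the base axis. Payload 10.4 kg.
Tool frame: the origin (TCP) lies on the front face of the gripper's body, between the roots of the fingers; the fingertips stand 73 mm ahead of it and the grasp point (between the pads) lies 54 mm ahead of it; x points along the fingers, y is the direction in which the jaws open and shut, and the axes are right-handed (so a half turn about x gives the same grasp; the last joint's range is limited). The gripper opens to 85 mm and grips with 20 to 120 N. Pads are 22 mm wide; open, the fingers measure 114 mm over their backs; the gripper's body (76 mm by 85 mm) begins 54 mm behind the grasp point. The pads swing forward as they close: fully open they stand 13 mm farther back than shut.
Start: joints at [1.122, 0.332, -0.065, 1.46, 0.022, 1.35, -0.088], TCP at [0.258, -0.569, 0.304] pointing down, gripper open.
Joint ranges: [-2.6, 2.6], [-0.5, 2.12], [-1.47, 1.34], [0.16, 2.42], [-1.27, 4.41], [0.06, 2.06], [-2.6, 2.6]. Speed limits (rad/s): [2.22, 2.22, 2.79, 2.79, 3.14, 3.14, 3.14].

## Interface

Orientations are given as a unit quaternion [x, y, z, w].
In Python, from workcell import manip gives the robot as it stands. The module is installed in compiled form; this text tells all that it offers.
- The arm moves only by the tool arm_command, never from a script. Its argument "moves" is a list that holds one entry, the list of rows, each a list of 5 numbers: the closure, from 0 (fully open) to 1 (shut), then the shift along the tool's x, y, z in units of 25 mm (1.0 is 25 mm), then the turn about the tool's x in degrees. A call has 1 to 12 rows; each row shifts and turns the commanded pose from where the row before left it, along the tool's axes as they then stand; what a row does not reach is not made up. A row lasts 1/12 s, in which the tool goes at most 41.7 mm and 7.16 degrees, less where a joint would pass 70% of its speed; a pose out of reach is approached as far as the arm can. A call is refused whole if a number of a shift passes 1 or a number of a turn 7.16, either way. A call with a gripper value outside its range is refused whole. The fingers move at their own pace and stop on an object; "force" is the grip in N (left out, the last holds). Time passes only in rows, so rows that do not move let the fingers close. It gives the time, the measured TCP pose, the force and the opening at its end, in the units of the state.
- manip.get_obs(): the state, without advancing time (a new reading comes with each control period).
- manip.camera(name): name is "side" or "top" or "wrist"; returns the picture (384x512x3 uint8, red, green, blue); there is no depth.
- manip.camera_info(name): a dict with "vfov" (degrees; the focal length in pixels is half the picture's height over the tangent of half this angle, whatever the lens; pixels are square), "cx", "cy" (the principal point, pixels), "pose" (4x4, takes a point from camera to world coordinates). Camera axes: x right, y down, z forward; pixel columns grow to the right and rows downward; lengths in m; the calibration is good to about 2 mm. The wrist camera is an equidistant fisheye: a pixel r from the principal point sees the ray r / f radians off the axis. A picture is of the moment at which its call begins: read the wrist's pose just before it. camera_info takes no time and is no camera call; for the wrist camera it gives the pose at the moment of the call.
- manip.hand_in(): hands the job in, once; it reports no verdict.
Trained networks look in the newest picture that a camera, given by its name, has taken for a name from the list of things; names that differ only in an ending like _2 or _b are one class to them, and where a whole thing is asked for, a point or a joint stands for the part that bears it (a point fixed in the world has none). Each returns a list of dicts, best first, with "confidence" (0 to 1); they miss things now and then, are a little off and sometimes report something else, mostly with a low value. They report only what shows in the picture. A call takes as long as a camera call.
- manip.regions_of(query, camera): "mask" (384x512 bool, what is visible of it) and "rect" ([left, top, right, bottom] in pixels, round what is visible of it).
- manip.pinpoint(query, camera): "pixel" ([row, column] in pixels: a listed point, or the origin of a listed thing).
The state is a dict: "clock": time; "joint_pos": joint angles; "joint_velocities": joint speeds; "tau": joint torques, N m; "position": TCP position; "ee_rot": TCP orientation; "ft_force": force on the tool from outside, world axes, zero at the start; "torque": the same for the moment, N m; "grip_width": opening from 0.0 (shut) to 1.0 (fully open).
Only numpy, scipy, OpenCV 4.12 (cv2) and the standard library are available. Lean on these libraries where they do the work, as an engineer would, in place of code of your own. Each camera call takes 0.05 s, during which the arm holds its last target.

## Task

Prop the lid of the water bath open so that it can air: lift the lid right back until it rests on its stop, then swing the prop rod out by its side peg and bring the lid forward until the rod's ball tip drops into the hole of the holding strip and carries the lid. The hole is not where it was last time, so feel for it gently: never press or jam the tip hard, do not fling the lid or let it fall, and leave the glassware and other things alone.

Things in the scene. Friction and masses are not known exactly. Their poses are not given: they have to be found in the camera images.
- bath: bench-top steel water bath, empty and dry, 170 (its x) x 240 (its y) x 110 mm high, fixed to the bench. Origin: centre of its underside; x points from the control-panel front to the hinge side, y to the left, z up. Lid hinge axis: parallel to y at x = +85, z = +116 mm.
- strip_mid (a point): point on the top face of the level aluminium holding strip, 26 mm wide, that runs along the bath's right side (bath frame: x = -25, y = -135, z = +90 mm). Axes as the bath. The strip has one round hole, 10.5 mm across, 12 mm deep, edge bevelled 1 mm. It is clamped at a different place each time: the hole's centre is anywhere within 22 mm of this point, before or behind it along x, not measured
- strip_back (a point): point on the strip's top face 40 mm behind strip_mid (+x), where there is always plain strip and never the hole. The strip ends between 53 and 97 mm behind strip_mid, and 28 to 72 mm in front of it at an upright end stop 10 mm high
- lid (a joint): angle of the lid in rad: 0 shut, grows as the front edge rises, 1.675 leaning back on its stop. The hinge is damped (0.5 N m s/rad) and does not hold the lid: past vertical (1.571) it stays back by its weight, short of that it sinks shut. Lid 170 x 240 x 12 mm, hinge axis in its mid-plane, 0.4 to 0.85 kg
- handle (a point): middle of the lid's handle, a round bar 12 mm thick and 110 mm long between its posts, parallel to the hinge, 210 mm from the hinge axis and 40 mm clear of the lid's front edge. Its x axis points to the hinge along the lid, y along the bar
- rod (a joint): angle of the prop rod to the lid in rad: 0 folded along the lid with its tip towards the hinge, grows (to 1.4) as the tip swings out from the lid's underside; its stiff pivot (0.12 N m) keeps the rod where it is put. The rod is 6 mm thick; its pivot is parallel to the hinge, on the lid's right edge, 135 mm from the hinge axis, in the plane y = -135 mm of the bath
- peg (a point): grip point on the rod's side peg, a round bar 12 mm thick sticking out sideways (-y of the bath) for 75 mm from the rod, with an 18 mm wide end knob; this point is 50 mm out from the rod's axis. The peg is 105 mm from the rod's pivot, 45 mm from the tip. Its x axis points along the rod to the tip, y along the peg to the rod
- tip: centre of the ball end of the prop rod, 8 mm in diameter, 150 mm from the rod's pivot. Origin at the ball's centre
- flask: conical glass flask, 72 mm wide, 120 mm tall, to be left alone; origin at the centre of its underside
- beaker: open glass beaker, 60 mm wide, 80 mm tall, to be left alone; origin at the centre of its underside
- petri_dish: flat glass dish, 76 mm wide, 18 mm tall, to be left alone; origin at the centre of its underside
- stopper: tapered rubber stopper, 42 mm wide, 30 mm tall, to be left alone; origin at the centre of its underside
- reagent_bottle: brown glass bottle, 56 mm wide, 110 mm tall, to be left alone; origin at the centre of its underside
- wash_bottle: white plastic bottle, 64 mm wide, 160 mm tall, to be left alone; origin at the centre of its underside
- mortar: white ceramic bowl, 84 mm wide, 50 mm tall, to be left alone; origin at the centre of its underside

How it is judged:
By the outcome, as a careful person would: the job done as asked, in the order asked, and still so for the second after the job is handed in, with the robot touching nothing.
It also fails if it takes over 64 s, if anything falls off the work surface, if the arm or the gripper's body presses on something with over 40 N, if the wrist force passes 120 N, or if a joint passes its speed limit or range.

## Working session

There is one attempt and no reset: what is moved stays moved. The work goes in short steps, Python scripts to look and compute and a tool call to move; the robot and the scene stay as the last step left them, time stands still between calls to the robot, and variables do not carry over. Pictures are saved under pics/ and viewed, and the job is handed in when it is done.

Besides the shell and the picture viewer there is one more tool, called as name(argument=value, ...) on one line, values as JSON. arm_command: Moves the arm, as the interface text tells. Its arguments: {"type":"object","properties":{"moves":{"type":"array","items":{"type":"array","items":{"type":"array","items":{"type":"number"}}}},"force":{"type":"number"}},"required":["moves"]}

```bash
mkdir -p pics; ls; python3 - <<'E'
from workcell import manip
import cv2,numpy as np
o=manip.get_obs()
for k,v in o.items(): print(k,np.round(v,3))
for c in ["side","top","wrist"]:
    im=manip.camera(c); cv2.imwrite(f"pics/{c}0.png",im[:,:,::-1])
    i=manip.camera_info(c); print(c,i["vfov"],i["cx"],i["cy"],np.round(i["pose"],3).tolist())
    for q in ["bath","strip_mid","strip_back","handle","peg","tip"]:
        r=manip.pinpoint(q,c)
        print(q,[(np.round(d["pixel"],1).tolist(),round(d["confidence"],2)) for d in r[:2]])
print(manip.get_obs()["clock"])
E
```

```text
pics
clock 0.0
joint_pos [ 1.122  0.333 -0.065  1.461  0.022  1.35  -0.088]
joint_velocities [-0.001 -0.    -0.001 -0.     0.     0.     0.002]
tau [ 0.0000e+00 -6.2543e+01  5.0000e-02 -3.9161e+01  1.6000e-02  1.0000e-02
 -0.0000e+00]
position [ 0.258 -0.569  0.303]
ee_rot [-0.691 -0.15   0.691 -0.149]
ft_force [-0.112 -0.631 -0.31 ]
torque [ 0.045 -0.022  0.004]
grip_width 1.0
side 42.190527537553194 255.56420749203792 190.62024036010158 [[0.998, -0.03, 0.048, 0.502], [-0.055, -0.716, 0.696, -0.876], [0.013, -0.697, -0.717, 0.954], [0.0, 0.0, 0.0, 1.0]]
bath [([186.3, 249.7], 0.75)]
strip_mid [([195.8, 248.3], 0.56)]
strip_back [([196.7, 266.6], 0.72)]
handle [([156.8, 198.1], 0.84)]
peg [([200.3, 287.0], 0.73)]
tip []
top 55.87737535101715 258.00862908434766 194.40336605559676 [[0.003, -0.989, 0.145, 0.452], [-1.0, -0.003, 0.006, -0.015], [-0.006, -0.145, -0.989, 0.999], [0.0, 0.0, 0.0, 1.0]]
bath [([211.5, 228.7], 0.64)]
strip_mid [([209.6, 276.4], 0.66)]
strip_back [([198.8, 277.5], 0.77)]
handle [([259.3, 226.7], 0.96), ([220.8, 148.1], 0.47)]
peg [([176.5, 293.2], 0.89), ([196.4, 277.4], 0.71)]
tip []
wrist 65.70646984690485 254.82022345476082 189.73658473705316 [[0.414, -0.866, -0.279, 0.33], [-0.91, -0.395, -0.127, -0.537], [-0.0, 0.306, -0.952, 0.373], [0.0, 0.0, 0.0, 1.0]]
bath []
strip_mid []
strip_back []
handle []
peg []
tip []
1.05
```

View pics/side0.png

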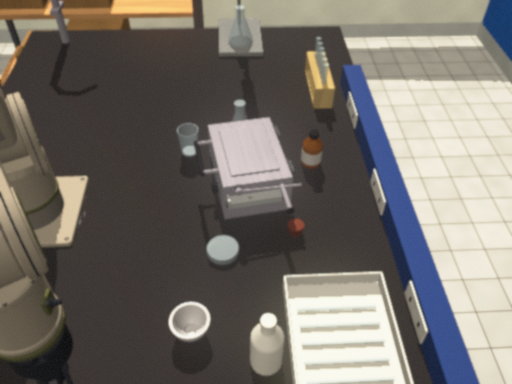

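View pics/top0.png

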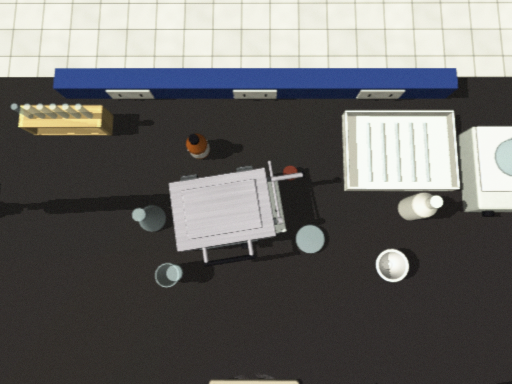

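View pics/wrist0.png

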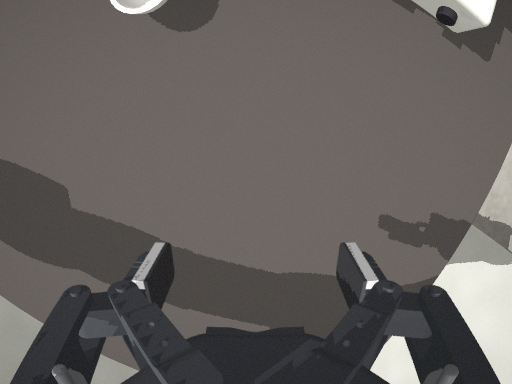

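```bash
python3 - <<'E'
import cv2,numpy as np
a=cv2.imread("pics/side0.png")[100:240,170:330]; b=cv2.imread("pics/top0.png")[140:290,150:330]
cv2.imwrite("pics/side0c.png",cv2.resize(a,None,fx=5,fy=5,interpolation=cv2.INTER_CUBIC)[:600])
cv2.imwrite("pics/top0c.png",cv2.resize(b,None,fx=4,fy=4,interpolation=cv2.INTER_CUBIC))
E
cat > h.py <<'E'
import numpy as np,cv2
from scipy.optimize import least_squares
from scipy.spatial.transform import Rotation as R
def proj(info,p):
    T=np.linalg.inv(info["pose"]); c=T[:3,:3]@np.asarray(p,float)+T[:3,3]
    f=192/np.tan(np.radians(info["vfov"])/2)
    return c,f
def px(info,p,fish=False):
    c,f=proj(info,p)
    if fish:
        rr=np.hypot(c[0],c[1]); th=np.arctan2(rr,c[2]); s=f*th/max(rr,1e-9)
        return np.array([info["cy"]+s*c[1],info["cx"]+s*c[0]])
    return np.array([info["cy"]+f*c[1]/c[2],info["cx"]+f*c[0]/c[2]])
def kin(phi,r,L):   # bath-frame xz (mm) of point on rod at L from pivot
    d=np.array([-np.cos(phi),np.sin(phi)]); n=np.array([-np.sin(phi),-np.cos(phi)])
    return np.array([85,116])+135*d+L*(-np.cos(r)*d+np.sin(r)*n)
def b2w(pose,p):
    x,y,t=pose; c,s=np.cos(t),np.sin(t); p=np.asarray(p)/1000.
    return np.array([x+c*p[0]-s*p[1],y+s*p[0]+c*p[1],p[2]])
E
python3 - <<'E'
from h import *
from workcell import manip
S,T=manip.camera_info("side"),manip.camera_info("top")
P={"bath":[0,0,0],"sm":[-25,-135,90],"sb":[15,-135,90],"h":[-125,0,116]}
for k in (-1,0): pass
kp=kin(0,0,105); P["peg"]=[kp[0],-185,kp[1]]
O=[("h",S,(156.8,198.1)),("h",T,(259.3,226.7)),("peg",T,(176.5,293.2)),("sm",S,(195.8,248.3)),("sb",S,(196.7,266.6)),("sm",T,(209.6,276.4)),("sb",T,(198.8,277.5)),("bath",S,(186.3,249.7)),("bath",T,(211.5,228.7)),("peg",S,(200.3,287))]
f=lambda q:np.concatenate([px(c,b2w(q,P[k]))-np.array(o) for k,c,o in O])
r=least_squares(f,[.47,0.0,0],loss="soft_l1"); print(r.x); print(np.round(r.fun.reshape(-1,2),1))
for k in P: print(k,np.round(b2w(r.x,P[k]),3),px(S,b2w(r.x,P[k])).round(),px(T,b2w(r.x,P[k])).round())
E
```

```text
[0.54991004 0.07795619 0.1275274 ]
[[-0.1  2.1]
 [-0.7  1.2]
 [-0.3  0.6]
 [ 1.6  0.3]
 [-1.3 -1.6]
 [ 2.   1.2]
 [-2.8 -2. ]
 [-2.8 -0.7]
 [ 0.4 -2.2]
 [ 0.6 -0.5]]
bath [0.55  0.078 0.   ] [183. 249.] [212. 227.]
sm [ 0.542 -0.059  0.09 ] [197. 249.] [212. 278.]
sb [ 0.582 -0.054  0.09 ] [195. 265.] [196. 275.]
h [0.426 0.062 0.116] [157. 200.] [259. 228.]
peg [ 0.628 -0.099  0.116] [201. 287.] [176. 294.]
```

View pics/side0c.png

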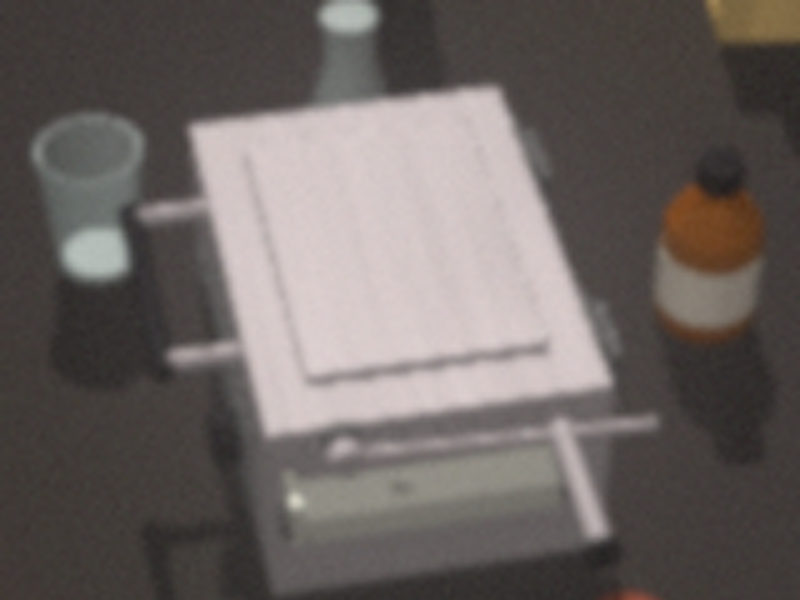

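View pics/top0c.png

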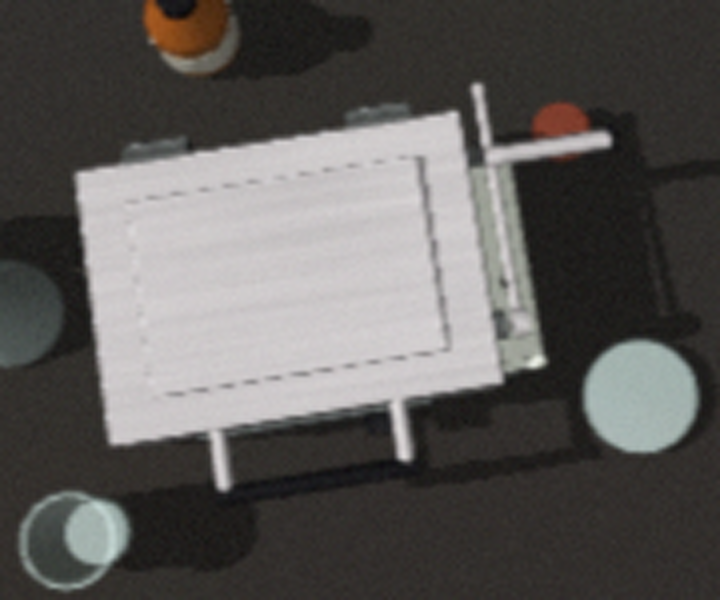

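```bash
cat >> h.py <<'E'
POSE=[0.54991004,0.07795619,0.1275274]
def plan(target,yawdir=None,o=None):
    """target TCP world -> shifts in tool axes (25mm units), and turn deg to make tool y parallel yawdir"""
    from workcell import manip
    o=o or manip.get_obs(); Rm=R.from_quat(o["ee_rot"]).as_matrix()
    d=Rm.T@(np.asarray(target)-o["position"])/0.025
    t=None
    if yawdir is not None:
        v=Rm.T@np.array([np.cos(yawdir),np.sin(yawdir),0]); t=np.degrees(np.arctan2(v[2],v[1])); t=[t,(t+180+180)%360-180]
    return d,t,Rm
E
python3 - <<'E'
from h import *
d,t,Rm=plan(np.r_[b2w(POSE,[-125,0,116])[:2],0.27],POSE[2])
print(d,t);print(Rm.round(3))
from workcell import manip
for q in ["beaker","petri_dish","stopper","reagent_bottle","flask","wash_bottle","mortar"]:
  for c in ["top"]:
    r=manip.pinpoint(q,c)[:1]
    for x in r:
        i=manip.camera_info(c);f=192/np.tan(np.radians(i["vfov"])/2)
        v=i["pose"][:3,:3]@np.array([(x["pixel"][1]-i["cx"])/f,(x["pixel"][0]-i["cy"])/f,1]);p=i["pose"][:3,3];print(q,(p-v*p[2]/v[2]).round(3),x["confidence"])
E
```

```text
[  1.35684636 -20.22421735 -16.53987201] [np.float64(-72.9083716872409), np.float64(107.0916283127591)]
[[ 0.     0.413 -0.911]
 [-0.    -0.911 -0.413]
 [-1.     0.    -0.   ]]
beaker [ 0.387  0.217 -0.   ] 0.84
petri_dish [ 0.481 -0.158 -0.   ] 0.73
stopper [ 0.668 -0.093  0.   ] 0.53
reagent_bottle [0.716 0.151 0.   ] 0.76
flask [0.527 0.298 0.   ] 0.64
wash_bottle [ 0.555 -0.431  0.   ] 0.92
mortar [ 0.41  -0.353 -0.   ] 0.6
```

arm_command(moves=[[[0,0.045,-0.23,-0.903,-2.43],[0,0.045,-0.23,-0.903,-2.43],[0,0.045,-0.23,-0.903,-2.43],[0,0.045,-0.23,-0.903,-2.43],[0,0.045,-0.23,-0.903,-2.43],[0,0.045,-0.23,-0.903,-2.43],[0,0.045,-0.23,-0.903,-2.43],[0,0.045,-0.23,-0.903,-2.43],[0,0.045,-0.23,-0.903,-2.43],[0,0.045,-0.23,-0.903,-2.43]]])

```text
clock: 2.23
position: [0.4091, -0.3909, 0.2926]
ee_rot: [0.644, 0.293, -0.644, 0.293]
ft_force: [0.9, 0.0, 0.8]
grip_width: 1.004
```

arm_command(moves=[[[0.3,0.045,-0.23,-0.903,-2.43],[0.3,0.045,-0.23,-0.903,-2.43],[0.3,0.045,-0.23,-0.903,-2.43],[0.3,0.045,-0.23,-0.903,-2.43],[0.3,0.045,-0.23,-0.903,-2.43],[0.3,0.045,-0.23,-0.903,-2.43],[0.3,0.045,-0.23,-0.903,-2.43],[0.3,0.045,-0.23,-0.903,-2.43],[0.3,0.045,-0.23,-0.903,-2.43],[0.3,0.045,-0.23,-0.903,-2.43]]])

```text
clock: 3.07
position: [0.4722, -0.1686, 0.2813]
ee_rot: [-0.568, -0.422, 0.568, -0.422]
ft_force: [0.5, 0.8, -0.1]
grip_width: 0.703
```

arm_command(moves=[[[0.6,0.045,-0.23,-0.903,-2.43],[0.6,0.045,-0.23,-0.903,-2.43],[0.6,0.045,-0.23,-0.903,-2.43],[0.6,0.045,-0.23,-0.903,-2.43],[0.6,0.045,-0.23,-0.903,-2.43],[0.6,0.045,-0.23,-0.903,-2.43],[0.6,0.045,-0.23,-0.903,-2.43],[0.6,0.045,-0.23,-0.903,-2.43],[0.6,0.045,-0.23,-0.903,-2.43],[0.6,0.045,-0.23,-0.903,-2.43],[0.6,0,0,0,0]]])

```text
clock: 3.98
position: [0.4373, 0.0633, 0.2702]
ee_rot: [0.465, 0.533, -0.464, 0.533]
ft_force: [0.1, 0.7, 0.3]
grip_width: 0.399
```

```bash
python3 - <<'E'
from h import *
from workcell import manip
o=manip.get_obs(); print(o["clock"],o["position"].round(4) if hasattr(o["position"],"round") else o["position"],np.round(o["joint_pos"],2),o["grip_width"],np.round(o["ft_force"],2))
W=manip.camera_info("wrist"); im=manip.camera("wrist"); cv2.imwrite("pics/w1.png",im[:,:,::-1])
for q in ["handle","strip_mid","strip_back","peg","bath","tip"]:
    print(q,[(np.round(d["pixel"],1).tolist(),round(d["confidence"],2)) for d in manip.pinpoint(q,"wrist")[:2]])
for n,p in dict(h=[-125,0,116],sm=[-25,-135,90],peg=[55,-185,116],hl=[-125,55,116],hr=[-125,-55,116]).items(): print(n,px(W,b2w(POSE,p),True).round(1))
print(plan(np.r_[b2w(POSE,[-125,0,116])[:2],0.17],POSE[2]))
E
```

```text
3.9833 [0.4373 0.0633 0.2702] [ 0.47 -0.02 -0.7   1.93 -0.01  1.22 -0.09] 0.3988745242732683 [0.13 0.66 0.33]
handle [([201.8, 235.9], 0.8)]
strip_mid []
strip_back []
peg []
bath [([165.6, 344.3], 0.57)]
tip []
h [197.4 240.1]
sm [305.8 333.7]
peg [344.7 394.7]
hl [128.  240.1]
hr [257.2 240.6]
(array([ 4.00355972, -0.49815195, -0.25200941]), [np.float64(-0.08911170603154403), np.float64(179.91088829396847)], array([[-1.39175770e-04,  9.92075991e-01,  1.25639197e-01],
       [ 2.86193950e-05,  1.25639202e-01, -9.92076000e-01],
       [-9.99999990e-01, -1.34477224e-04, -4.58785474e-05]]))
```

View pics/w1.png

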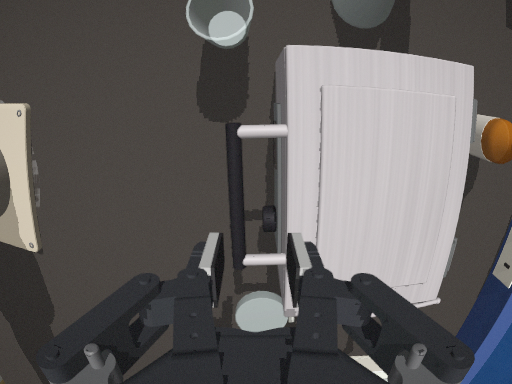

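arm_command(moves=[[[0.6,0.5,-0.3,-0.1,0],[0.6,0.5,-0.32,-0.1,0],[0.6,0.5,0,0,0],[0.6,0.5,0,0,0],[0.6,0,0,0,0]]])

```text
clock: 4.75
position: [0.422, 0.0603, 0.2182]
ee_rot: [0.467, 0.531, -0.468, 0.53]
ft_force: [-0.1, -0.2, -0.1]
grip_width: 0.397
```

```bash
python3 - <<'E'
from h import *
from workcell import manip
o=manip.get_obs(); print(o["clock"],o["position"].round(4))
W=manip.camera_info("wrist"); im=manip.camera("wrist"); cv2.imwrite("pics/w2.png",im[:,:,::-1])
print("h",[(np.round(d["pixel"],1).tolist(),round(d["confidence"],2)) for d in manip.pinpoint("handle","wrist")[:2]])
for dx in (0,-3,-5): print(px(W,b2w(POSE,[-125+dx,0,116]),True).round(1),px(W,b2w(POSE,[-125+dx,-55,116]),True).round(1))
print("grasp pt",px(W,np.array(o["position"])-[0,0,.054],True))
E
```

```text
4.75 [0.422  0.0603 0.2182]
h [([226.9, 258.4], 0.64)]
[223.2 261.3] [292.8 260.5]
[223.2 256.5] [292.8 256.3]
[223.2 253.4] [292.8 253.5]
grasp pt [265.9884454  254.33706134]
```

View pics/w2.png

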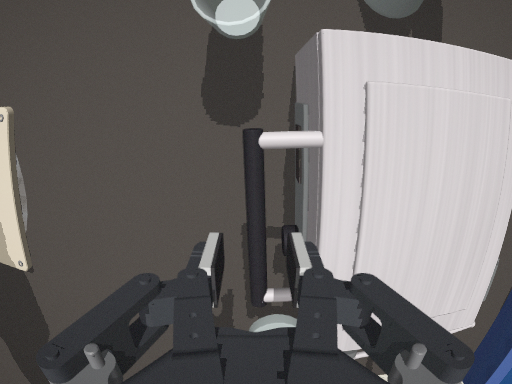

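```bash
python3 - <<'E'
from h import *
from workcell import manip
S,T=manip.camera_info("side"),manip.camera_info("top"); W=manip.camera_info("wrist")
# bar centreline in w2 by dark threshold
im=cv2.imread("pics/w2.png",0).astype(int)
rows=[150,170,190,210,230,250,270,285]
for r in rows:
    seg=im[r,235:285]; print(r,seg[::3].tolist()) if r in(150,250) else None
L=[]
for r in rows:
    seg=im[r,240:275]; m=np.where(seg<30)[0]; L.append((r,240+m.mean() if len(m) else None,len(m)))
print(L)
P={"sm":[-25,-135,90],"sb":[15,-135,90],"h":[-125,0,116]}
k=kin(0,0,105);P["peg"]=[k[0],-185,k[1]]
# corners from top image crops (col,row)/4+off : lid top face z=122
C=lambda c,r:(140+r/4,150+c/4)
C2=lambda c,r:(100+r/5,170+c/5)
P["lbl"]=[85,120,122];P["lbr"]=[85,-120,122];P["lfl"]=[-85,120,122];P["lfr"]=[-85,-120,122]
O=[("h",S,(156.8,198.1)),("h",T,(259.3,226.7)),("peg",T,(176.5,293.2)),("peg",S,(200.3,287)),
("lbl",T,C(77,174)),("lbr",T,C(460,113)),("lfl",T,C(110,443)),("lfr",T,C(502,383)),
("lbl",S,C2(500,88)),("lbr",S,C2(610,385)),("lfl",S,C2(190,126)),("lfr",S,C2(270,435)),
("sm",T,(209.6,276.4)),("sb",T,(198.8,277.5))]
f=lambda q:np.concatenate([px(c,b2w(q,P[k]))-np.array(o) for k,c,o in O]+[px(W,b2w(q,[-125,55,116]),1)-[140,254],px(W,b2w(q,[-125,-55,116]),1)-[296,260]])
r=least_squares(f,POSE,loss="soft_l1"); print(r.x); print(np.round(r.fun.reshape(-1,2),1).tolist())
E
```

```text
150 [81, 83, 81, 31, 40, 48, 50, 47, 45, 34, 82, 83, 79, 82, 80, 81, 80]
250 [81, 79, 82, 56, 57, 40, 42, 50, 46, 45, 26, 81, 79, 82, 54, 59, 31]
[(150, None, 0), (170, None, 0), (190, None, 0), (210, None, 0), (230, np.float64(248.0), 1), (250, np.float64(265.0), 1), (270, None, 0), (285, np.float64(266.0), 1)]
[0.54764436 0.07807915 0.15261049]
[[0.7, 1.3], [0.1, 2.4], [-1.2, -0.3], [-0.1, 0.4], [-2.3, -0.2], [-1.3, 0.3], [-0.5, -0.5], [-0.5, 0.4], [-0.6, 0.2], [0.3, 0.9], [-0.8, 0.3], [0.1, -1.2], [1.5, 1.2], [-3.2, -2.4], [0.3, -0.4], [-1.7, -2.5]]
```

arm_command(moves=[[[0.6,0.48,0.06,0,-1.4],[0.6,0.48,0,0,0],[0.6,0.48,0,0,0],[0.6,0.48,0,0,0],[0.8,0,0,0,0],[1,0,0,0,0],[1,0,0,0,0],[1,0,0,0,0],[1,0,0,0,0],[1,0,0,0,0]]], force=30)

```text
clock: 5.68
position: [0.4227, 0.0608, 0.1723]
ee_rot: [0.459, 0.537, -0.462, 0.536]
ft_force: [-9.6, -1.8, 0.7]
grip_width: 0.124
```

```bash
sed -i 's/^POSE=.*/POSE=[0.54764,0.07808,0.15261]/' h.py; python3 - <<'E'
from h import *
from workcell import manip
o=manip.get_obs(); print(o["clock"],o["position"].round(4),o["grip_width"],np.round(o["ft_force"],2))
im=manip.camera("wrist"); cv2.imwrite("pics/w3.png",im[:,:,::-1])
print(plan(o["position"],POSE[2]))
x0=None
prev=0
for ph in np.linspace(0,1.675,25):
    p=np.array([-210*np.cos(ph),210*np.sin(ph)]); 
    if x0 is not None: print(round(ph,2),((p-x0)/25).round(2).tolist(),end=' ')
    x0=p
E
```

```text
5.6833 [0.4227 0.0608 0.1723] 0.12403294714805187 [-9.57 -1.81  0.74]
(array([ 0.00128025, -0.00062817, -0.0009205 ]), [np.float64(-0.053090187310576346), np.float64(179.94690981268946)], array([[-4.53609922e-03,  9.88507707e-01,  1.51102403e-01],
       [-1.28318348e-03,  1.51098079e-01, -9.88517943e-01],
       [-9.99988889e-01, -4.67790758e-03,  5.83040878e-04]]))
0.07 [0.02, 0.59] 0.14 [0.06, 0.58] 0.21 [0.1, 0.58] 0.28 [0.14, 0.57] 0.35 [0.18, 0.56] 0.42 [0.22, 0.54] 0.49 [0.26, 0.53] 0.56 [0.29, 0.51] 0.63 [0.33, 0.49] 0.7 [0.36, 0.46] 0.77 [0.39, 0.44] 0.84 [0.42, 0.41] 0.91 [0.45, 0.38] 0.98 [0.47, 0.34] 1.05 [0.5, 0.31] 1.12 [0.52, 0.28] 1.19 [0.54, 0.24] 1.26 [0.55, 0.2] 1.33 [0.56, 0.16] 1.4 [0.57, 0.12] 1.47 [0.58, 0.08] 1.54 [0.58, 0.04] 1.61 [0.59, 0.0] 1.68 [0.58, -0.04]
```

View pics/w3.png

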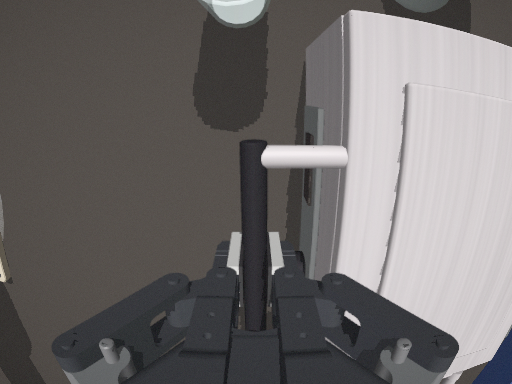

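```bash
python3 - <<'E'
import numpy as np
p=np.linspace(0,1.66,37); x=-8.4*np.cos(p); z=8.4*np.sin(p)
print([[1,round(-a,2),round(b,2),0,0] for a,b in zip(np.diff(z),np.diff(x))])
E
```

```text
[[1, np.float64(-0.39), np.float64(0.01), 0, 0], [1, np.float64(-0.39), np.float64(0.03), 0, 0], [1, np.float64(-0.38), np.float64(0.04), 0, 0], [1, np.float64(-0.38), np.float64(0.06), 0, 0], [1, np.float64(-0.38), np.float64(0.08), 0, 0], [1, np.float64(-0.37), np.float64(0.1), 0, 0], [1, np.float64(-0.37), np.float64(0.11), 0, 0], [1, np.float64(-0.36), np.float64(0.13), 0, 0], [1, np.float64(-0.36), np.float64(0.15), 0, 0], [1, np.float64(-0.35), np.float64(0.16), 0, 0], [1, np.float64(-0.34), np.float64(0.18), 0, 0], [1, np.float64(-0.33), np.float64(0.2), 0, 0], [1, np.float64(-0.32), np.float64(0.21), 0, 0], [1, np.float64(-0.31), np.float64(0.23), 0, 0], [1, np.float64(-0.3), np.float64(0.24), 0, 0], [1, np.float64(-0.29), np.float64(0.25), 0, 0], [1, np.float64(-0.28), np.float64(0.27), 0, 0], [1, np.float64(-0.27), np.float64(0.28), 0, 0], [1, np.float64(-0.25), np.float64(0.29), 0, 0], [1, np.float64(-0.24), np.float64(0.3), 0, 0], [1, np.float64(-0.23), np.float64(0.31), 0, 0], [1, np.float64(-0.21), np.float64(0.32), 0, 0], [1, np.float64(-0.2), np.float64(0.33), 0, 0], [1, np.float64(-0.18), np.float64(0.34), 0, 0], [1, np.float64(-0.17), np.float64(0.35), 0, 0], [1, np.float64(-0.15), np.float64(0.36), 0, 0], [1, np.float64(-0.13), np.float64(0.36), 0, 0], [1, np.float64(-0.12), np.float64(0.37), 0, 0], [1, np.float64(-0.1), np.float64(0.37), 0, 0], [1, np.float64(-0.08), np.float64(0.38), 0, 0], [1, np.float64(-0.06), np.float64(0.38), 0, 0], [1, np.float64(-0.05), np.float64(0.38), 0, 0], [1, np.float64(-0.03), np.float64(0.39), 0, 0], [1, np.float64(-0.01), np.float64(0.39), 0, 0], [1, np.float64(0.01), np.float64(0.39), 0, 0], [1, np.float64(0.03), np.float64(0.39), 0, 0]]
```

arm_command(moves=[[[1,-0.39,-0.04,0,0],[1,-0.39,0.03,0,0],[1,-0.38,0.04,0,0],[1,-0.38,0.06,0,0],[1,-0.38,0.08,0,0],[1,-0.37,0.1,0,0],[1,-0.37,0.11,0,0],[1,-0.36,0.13,0,0],[1,-0.36,0.15,0,0],[1,-0.35,0.16,0,0],[1,-0.34,0.18,0,0],[1,-0.33,0.2,0,0]]])

```text
clock: 6.73
position: [0.4524, 0.0657, 0.2836]
ee_rot: [0.459, 0.537, -0.462, 0.536]
ft_force: [-15.8, -1.0, 2.7]
grip_width: 0.125
```

arm_command(moves=[[[1,-0.36,0.16,0,0],[1,-0.33,0.2,0,0],[1,-0.31,0.23,0,0],[1,-0.29,0.25,0,0],[1,-0.28,0.27,0,0],[1,-0.27,0.28,0,0]]])

```text
clock: 7.23
position: [0.4879, 0.0714, 0.3298]
ee_rot: [0.46, 0.537, -0.461, 0.536]
ft_force: [-14.6, -0.1, 7.1]
grip_width: 0.123
```

arm_command(moves=[[[1,-0.31,0.25,0,0],[1,-0.3,0.26,0,0],[1,-0.27,0.28,0,0],[1,-0.23,0.31,0,0],[1,-0.2,0.33,0,0],[1,-0.18,0.34,0,0]]])

```text
clock: 7.73
position: [0.5331, 0.0786, 0.3646]
ee_rot: [0.461, 0.537, -0.46, 0.536]
ft_force: [6.4, 6.5, -20.2]
grip_width: 0.126
```

```bash
python3 - <<'E'
from h import *
from workcell import manip
o=manip.get_obs();print(o["position"],o["ft_force"])
c,s=np.cos(POSE[2]),np.sin(POSE[2])
Q=[(.4227,.0608,.1723),(.4524,.0657,.2836),(.4879,.0714,.3298),(.5331,.0786,.3646)]
u=np.array([[ (a-POSE[0])*c+(b-POSE[1])*s,z] for a,b,z in Q])*1000
print(u, [(-(a-POSE[0])*s+(b-POSE[1])*c)*1000 for a,b,z in Q])
for hx in (82,85,88):
  for hz in (170,172,174): print(hx,hz,np.hypot(u[:,0]-hx,u[:,1]-hz).round(1))
E
```

```text
[0.53305574 0.07855803 0.36457071] [  6.43745797   6.51884656 -20.15492389]
[[-126.11478342  172.3       ]
 [ -96.01507668  283.6       ]
 [ -60.06116476  329.8       ]
 [ -14.2919619   364.6       ]] [np.float64(1.9140017747150893), np.float64(2.2421084942786282), np.float64(2.4792111397145633), np.float64(2.7243026640108674)]
82 170 [208.1 211.2 213.8 217.1]
82 172 [208.1 210.1 212.3 215.3]
82 174 [208.1 209.  210.8 213.5]
85 170 [211.1 213.7 215.8 218.5]
85 172 [211.1 212.7 214.3 216.7]
85 174 [211.1 211.6 212.9 214.9]
88 170 [214.1 216.3 217.8 219.8]
88 172 [214.1 215.2 216.4 218.1]
88 174 [214.1 214.2 214.9 216.3]
```

```bash
python3 - <<'E'
import numpy as np
p=np.linspace(1.093,1.66,13); r=np.r_[213.6,212.5,211.5,np.full(10,210.5)]/25; x=-r*np.cos(p); z=r*np.sin(p)
print([[1,float(round(-a,2)),float(round(b,2)),0,0] for a,b in zip(np.diff(z),np.diff(x))])
E
```

```text
[[1, -0.14, 0.38, 0, 0], [1, -0.12, 0.38, 0, 0], [1, -0.1, 0.39, 0, 0], [1, -0.12, 0.38, 0, 0], [1, -0.1, 0.38, 0, 0], [1, -0.09, 0.39, 0, 0], [1, -0.07, 0.39, 0, 0], [1, -0.05, 0.39, 0, 0], [1, -0.03, 0.4, 0, 0], [1, -0.01, 0.4, 0, 0], [1, 0.01, 0.4, 0, 0], [1, 0.03, 0.4, 0, 0]]
```

arm_command(moves=[[[1,-0.08,0.38,0,0],[1,-0.08,0.38,0,0],[1,-0.1,0.39,0,0],[1,-0.12,0.38,0,0],[1,-0.1,0.38,0,0],[1,-0.08,0.39,0,0]]])

```text
clock: 8.23
position: [0.5898, 0.0878, 0.383]
ee_rot: [0.462, 0.536, -0.459, 0.537]
ft_force: [-6.4, 3.6, 11.1]
grip_width: 0.123
```

arm_command(moves=[[[1,-0.1,0.39,0,0],[1,-0.06,0.39,0,0],[1,-0.04,0.4,0,0],[1,-0.01,0.4,0,0],[1,0.01,0.4,0,0],[1,0.03,0.3,0,0]]])

```text
clock: 8.73
position: [0.6465, 0.0966, 0.3861]
ee_rot: [0.462, 0.537, -0.459, 0.537]
ft_force: [-2.1, 4.6, 2.7]
grip_width: 0.121
```

```bash
python3 - <<'E'
from h import *
from workcell import manip
o=manip.get_obs();print(o["position"],o["ft_force"],o["grip_width"])
c,s=np.cos(POSE[2]),np.sin(POSE[2]);a,b,z=o["position"]
print((a-POSE[0])*c+(b-POSE[1])*s,z)
for n in("side","wrist"):
    im=manip.camera(n); cv2.imwrite(f"pics/{n}4.png",im[:,:,::-1])
E
```

```text
[0.64645066 0.09664483 0.3860909 ] [-2.11976846  4.5657069   2.66329128] 0.12120287677290432
0.10048444572561345 0.386090898214691
```

View pics/side4.png

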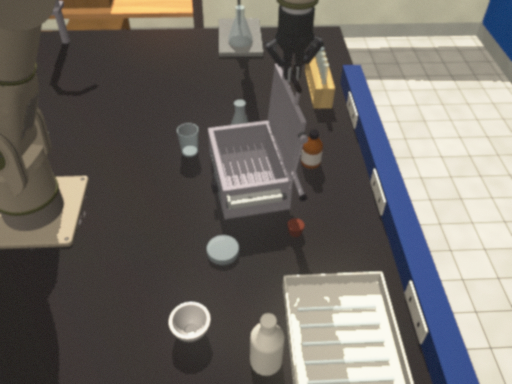

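View pics/wrist4.png

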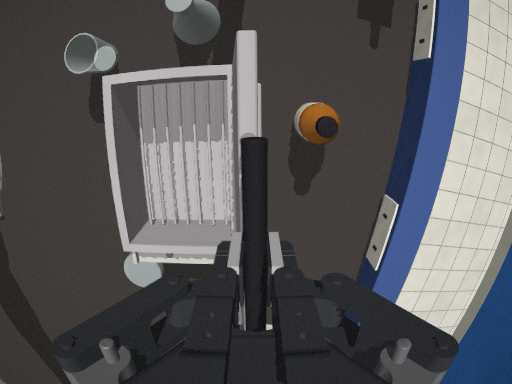

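arm_command(moves=[[[1,0,0.1,0,0],[1,0,0.1,0,0],[1,0,0,0,0]]])

```text
clock: 9.08
position: [0.6509, 0.0973, 0.3855]
ee_rot: [0.462, 0.537, -0.459, 0.537]
ft_force: [-1.4, 5.3, 3.2]
grip_width: 0.126
```

arm_command(moves=[[[1,0,0.08,0,0],[1,0,0.04,0,0],[0.85,0,0,0,0],[0.7,0,0,0,0],[0.5,0,0,0,0],[0.3,0,0,0,0],[0.3,0,0,0,0]]])

```text
clock: 9.67
position: [0.6537, 0.0956, 0.3839]
ee_rot: [0.461, 0.536, -0.461, 0.537]
ft_force: [-0.3, 0.5, -0.8]
grip_width: 0.693
```

```bash
python3 - <<'E'
from h import *
from workcell import manip
o=manip.get_obs();print(o["position"],o["ft_force"],o["grip_width"])
c,s=np.cos(POSE[2]),np.sin(POSE[2]);a,b,z=o["position"]
print((a-POSE[0])*c+(b-POSE[1])*s,z)
W=manip.camera_info("wrist")
for n in("top","wrist"):
    im=manip.camera(n); cv2.imwrite(f"pics/{n}5.png",im[:,:,::-1])
    print([(q,[(np.round(d["pixel"],1).tolist(),round(d["confidence"],2)) for d in manip.pinpoint(q,n)[:1]]) for q in ("handle","peg","strip_mid","strip_back","tip")])
for ph in (1.6,1.64,1.675):
  print(ph,px(W,b2w(POSE,[85-210*np.cos(ph),0,116+210*np.sin(ph)]),1))
k=kin(1.675,0,105);print(k,px(manip.camera_info("top"),b2w(POSE,[k[0],-185,k[1]])),px(W,b2w(POSE,[k[0],-185,k[1]]),1))
print(b2w(POSE,[k[0],-185,k[1]]))
E
```

```text
[0.65368003 0.09563728 0.38391892] [-0.26917038  0.52997587 -0.77521892] 0.6931926897888684
0.1074766318699289 0.383918923020644
[('handle', [([206.0, 276.0], 0.63)]), ('peg', [([162.7, 293.2], 0.76)]), ('strip_mid', [([208.0, 279.9], 0.68)]), ('strip_back', [([195.1, 273.4], 0.7)]), ('tip', [([195.2, 276.7], 0.28)])]
[('handle', [([258.0, 253.9], 0.71)]), ('peg', [([306.6, 234.2], 0.67)]), ('strip_mid', [([256.4, 165.2], 0.74)]), ('strip_back', [([251.9, 191.2], 0.96)]), ('tip', [])]
1.6 [263.41115566 221.28580617]
1.64 [263.20562993 238.01382896]
1.675 [262.61339535 252.64038294]
[ 88.12045584 145.83727125] [159.5987232  291.80173761] [308.66486855 239.95736683]
[ 0.66285968 -0.09137395  0.14583727]
```

View pics/wrist5.png

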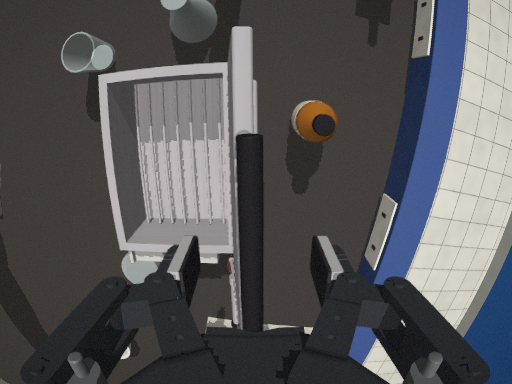

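```bash
python3 - <<'E'
from h import *
from workcell import manip
o=manip.get_obs();print(np.round(o["joint_pos"],2))
a=cv2.imread("pics/side4.png")[0:120,230:350];b=cv2.imread("pics/top5.png")[100:260,170:340]
cv2.imwrite("pics/c4.png",np.hstack([cv2.resize(a,(400,400),interpolation=3),cv2.resize(b,(400,400),interpolation=3)]))
W=manip.camera_info("wrist");Rm=R.from_quat(o["ee_rot"]).as_matrix();print(Rm.T@(W["pose"][:3,3]-o["position"]))
E
```

```text
[ 0.23  0.46 -0.67  1.19  0.28  1.57 -0.23]
[-0.06905149  0.00040399 -0.07831879]
```

View pics/c4.png

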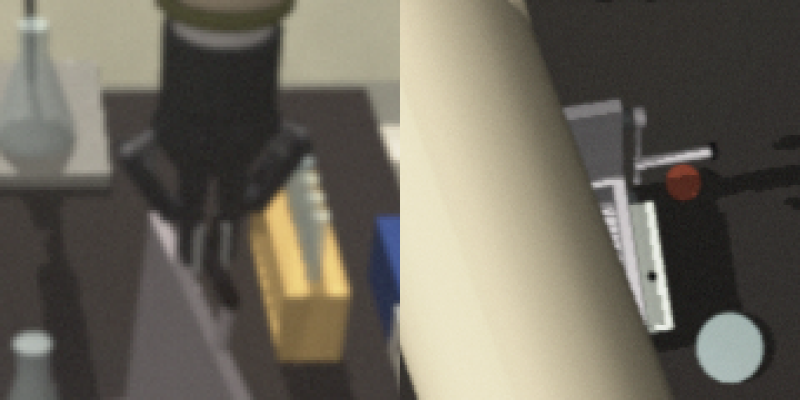

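arm_command(moves=[[[0.3,-0.8,0,0,0],[0.3,-0.9,0,0,0],[0.3,-0.9,0,0,0],[0.3,-0.6,0,0,0],[0.3,0,0,0,5],[0.3,0,0,0,5]]])

```text
clock: 10.77
position: [0.6534, 0.0965, 0.4649]
ee_rot: [0.507, 0.493, -0.506, 0.494]
ft_force: [-0.2, -0.3, -0.2]
grip_width: 0.7
```

```bash
python3 - <<'E'
from h import *
from workcell import manip
o=manip.get_obs();print(np.round(o["joint_pos"],2),o["position"])
d,t,_=plan([.655,-.0925,.46],POSE[2]); print(d,t)
E
```

```text
[ 0.18  0.46 -0.64  1.02  0.27  1.74 -0.39] [0.65340461 0.09646353 0.46489821]
[0.19135113 0.26210862 7.55438195] [np.float64(-10.250257196599115), np.float64(169.74974280340086)]
```

arm_command(moves=[[[0.3,0,0.03,0.84,0],[0.3,0,0.03,0.84,0],[0.3,0,0.03,0.84,0],[0.3,0,0.03,0.84,0],[0.3,0,0.03,0.84,0],[0.3,0,0.03,0.84,0],[0.3,0,0.03,0.84,0],[0.3,0,0.03,0.84,0],[0.3,0,0.03,0.84,0],[0.3,0,0,0,7],[0.3,0,0,0,7],[0.3,0,0,0,7]]])

```text
clock: 11.77
position: [0.6557, -0.0935, 0.4636]
ee_rot: [-0.589, -0.392, 0.589, -0.392]
ft_force: [0.7, 0.1, 0.3]
grip_width: 0.7
```

arm_command(moves=[[[0.3,0,0,0,7],[0.3,0,0,0,7],[0.3,0,0,0,7],[0.3,0,0,0,7],[0.3,0,0,0,7],[0.3,0,0,0,7],[0.3,0,0,0,7],[0.3,0,0,0,7],[0.3,0,0,0,7],[0.3,0,0,0,7],[0.3,0,0,0,7],[0.3,0,0,0,7]]])

```text
clock: 12.77
position: [0.6557, -0.0928, 0.4637]
ee_rot: [0.7, -0.102, -0.7, -0.102]
ft_force: [-0.0, -0.0, -1.1]
grip_width: 0.698
```

```bash
python3 - <<'E'
from h import *
from workcell import manip
o=manip.get_obs();print(np.round(o["joint_pos"],2),o["position"],o["clock"])
d,t,_=plan([.655,-.0925,.46],POSE[2]); print(d,t)
im=manip.camera("wrist"); cv2.imwrite(f"pics/w6.png",im[:,:,::-1])
E
```

```text
[ 0.27  0.42 -0.32  1.03  0.13  1.71 -1.86] [ 0.6557045  -0.09281977  0.46367641] 12.7667
[ 0.14705549 -0.00418504  0.03066734] [np.float64(-115.38263824003585), np.float64(64.61736175996415)]
```

View pics/w6.png

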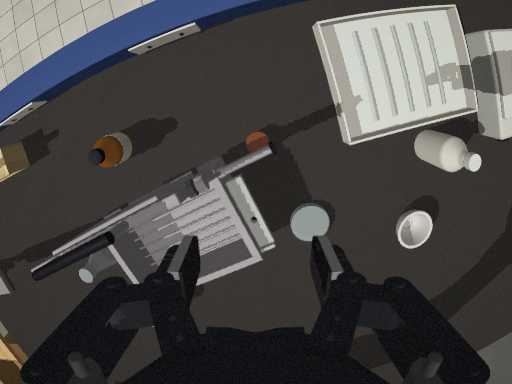

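arm_command(moves=[[[0.3,0,0,0,7],[0.3,0,0,0,7],[0.3,0,0,0,7],[0.3,0,0,0,7],[0.3,0,0,0,7],[0.3,0,0,0,7],[0.3,0,0,0,7],[0.3,0,0,0,7],[0.3,0,0,0,7],[0.3,0,0,0,1.6]]])

```text
clock: 13.65
position: [0.6573, -0.0937, 0.4528]
ee_rot: [-0.579, 0.4, 0.592, 0.393]
ft_force: [-0.5, 0.4, -2.0]
grip_width: 0.699
```

```bash
python3 - <<'E'
from h import *
from workcell import manip
o=manip.get_obs();print(np.round(o["joint_pos"],2),o["position"],o["clock"])
d,t,_=plan([.655,-.0925,.46],POSE[2]); print(d,t)
W=manip.camera_info("wrist")
im=manip.camera("wrist"); cv2.imwrite(f"pics/w7.png",im[:,:,::-1])
print([(q,[(np.round(d["pixel"],1).tolist(),round(d["confidence"],2)) for d in manip.pinpoint(q,"wrist")[:1]]) for q in ("handle","peg","strip_mid","strip_back","tip","bath")])
P=dict(handle=[85-210*np.cos(1.675),0,116+210*np.sin(1.675)],sm=[-25,-135,90],sb=[15,-135,90],bath=[0,0,0])
for r in(0,.05,.1):
    k=kin(1.675,r,105);P["peg%.2f"%r]=[k[0],-185,k[1]];k=kin(1.675,r,150);P["tip%.2f"%r]=[k[0],-135,k[1]]
for k in P: print(k,px(W,b2w(POSE,P[k]),1).round(1))
E
```

```text
[-0.17  0.43  0.39  1.06 -0.16  1.7  -2.59] [ 0.65725858 -0.09367467  0.45279147] 13.65
[-0.28618016  0.07219051  0.07999891] [np.float64(-166.96786779285495), np.float64(13.032132207145054)]
[('handle', [([307.3, 309.5], 0.51)]), ('peg', [([156.9, 250.2], 0.83)]), ('strip_mid', [([195.8, 309.8], 0.68)]), ('strip_back', [([189.0, 284.5], 0.59)]), ('tip', [([192.2, 287.6], 0.32)]), ('bath', [([240.1, 267.5], 0.84)])]
handle [364.6 188.3]
sm [195.6 309.5]
sb [190.2 285.1]
bath [240.4 269.2]
peg0.00 [156.1 245.3]
tip0.00 [182.9 241.3]
peg0.05 [157.1 249.3]
tip0.05 [184.2 246.2]
peg0.10 [158.2 253.2]
tip0.10 [185.5 251.1]
```

View pics/w7.png

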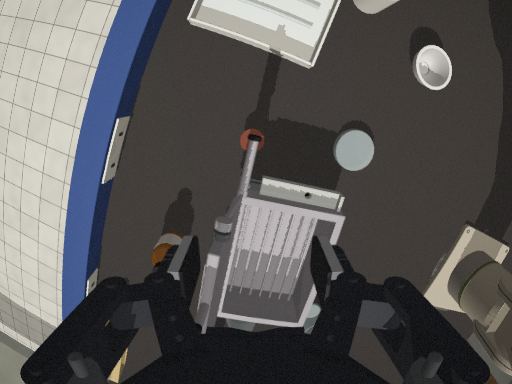

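```bash
python3 - <<'E'
from h import *
k=kin(1.675,.06,105);p=b2w(POSE,[k[0],-185,k[1]]);print(k,p)
d,t,_=plan([p[0],p[1],.30],POSE[2]);print(d,t)
E
```

```text
[ 81.87804067 146.68009229] [ 0.65668982 -0.09232291  0.14668009]
[ 6.13753042e+00 -1.14572032e-01  4.52084261e-03] [np.float64(-166.9268164536919), np.float64(13.073183546308087)]
```

arm_command(moves=[[[0.3,0.7,0,0,1.5],[0.3,0.8,0,0,1.5],[0.3,0.8,0,0,1.5],[0.3,0.8,0,0,1.5],[0.3,0.8,0,0,1.5],[0.3,0.8,0,0,1.5],[0.4,0.7,0,0,1.5],[0.5,0.5,0,0,1.5],[0.5,0,0,0,1],[0.5,0,0,0,0]]])

```text
clock: 14.83
position: [0.654, -0.0932, 0.3044]
ee_rot: [-0.53, 0.465, 0.544, 0.455]
ft_force: [1.1, -0.3, 0.7]
grip_width: 0.497
```

```bash
python3 - <<'E'
from h import *
from workcell import manip
o=manip.get_obs();print(np.round(o["joint_pos"],2),o["position"],o["clock"],np.round(o["ft_force"],1))
k=kin(1.675,.06,105);p=b2w(POSE,[k[0],-185,k[1]])
d,t,Rm=plan([p[0],p[1],.2],POSE[2]);print(d,t,Rm[:,0])
W=manip.camera_info("wrist")
im=manip.camera("wrist"); cv2.imwrite(f"pics/w8.png",im[:,:,::-1])
print([(q,[(np.round(d["pixel"],1).tolist(),round(d["confidence"],2)) for d in manip.pinpoint(q,"wrist")[:1]]) for q in ("peg","strip_mid","strip_back","tip","bath")])
P=dict(sm=[-25,-135,90],sb=[15,-135,90],bath=[0,0,0])
for r in(0,.06,.1):
    k=kin(1.675,r,105);P["peg%.2f"%r]=[k[0],-185,k[1]];k=kin(1.675,r,150);P["tip%.2f"%r]=[k[0],-135,k[1]]
for k in P: print(k,px(W,b2w(POSE,P[k]),1).round(1))
print("grasp",px(W,np.array(o["position"])+.054*Rm[:,0],1))
E
```

```text
[-0.56  0.58  0.97  1.38 -0.47  1.45 -2.6 ] [ 0.65396855 -0.09322727  0.30441861] 14.8333 [ 1.1 -0.3  0.7]
[ 4.17303668 -0.20999424 -0.00442095] [np.float64(-179.99679980584682), np.float64(0.0032001941531802913)] [-0.0237988   0.00205862 -0.99971465]
[('peg', [([196.8, 246.1], 0.6)]), ('strip_mid', [([224.3, 347.7], 0.57)]), ('strip_back', [([221.0, 309.2], 0.95)]), ('tip', []), ('bath', [([276.9, 302.3], 0.91)])]
sm [221.1 346. ]
sb [222.1 310.4]
bath [277.5 301.6]
peg0.00 [195.4 239.2]
tip0.00 [227.5 245.8]
peg0.06 [195.7 246.9]
tip0.06 [228.  254.7]
peg0.10 [196.  252.1]
tip0.10 [228.4 260.6]
grasp [265.80548265 255.25176828]
```

View pics/w8.png

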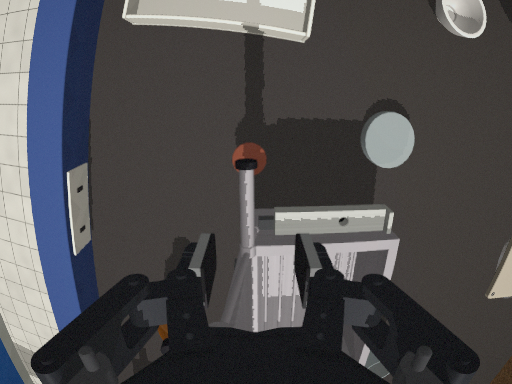

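arm_command(moves=[[[0.5,0.7,-0.1,0,0],[0.5,0.8,-0.1,0,0],[0.5,0.8,0,0,0],[0.5,0.7,0,0,0],[0.5,0.5,0,0,0],[0.5,0,0,0,0]]])

```text
clock: 15.63
position: [0.6564, -0.0923, 0.2159]
ee_rot: [-0.529, 0.465, 0.544, 0.455]
ft_force: [-0.2, 0.7, -0.7]
grip_width: 0.497
```

```bash
python3 - <<'E'
from h import *
from workcell import manip
o=manip.get_obs();print(np.round(o["joint_pos"],2),o["position"],o["clock"],np.round(o["ft_force"],1))
k=kin(1.675,.055,105);p=b2w(POSE,[k[0],-185,k[1]])
d,t,Rm=plan([p[0],p[1],.2],POSE[2]);print(d,t,Rm[:,0])
W=manip.camera_info("wrist")
im=manip.camera("wrist"); cv2.imwrite(f"pics/w9.png",im[:,:,::-1])
print([(q,[(np.round(d["pixel"],1).tolist(),round(d["confidence"],2)) for d in manip.pinpoint(q,"wrist")[:1]]) for q in ("peg",)])
print(px(W,p,1),"grasp",px(W,np.array(o["position"])+.054*Rm[:,0],1))
E
```

```text
[-0.55  0.65  0.92  1.48 -0.52  1.3  -2.56] [ 0.65637766 -0.09227583  0.21591757] 15.6333 [-0.2  0.7 -0.7]
[ 0.63570132 -0.04800944 -0.00761377] [np.float64(179.99325954612456), np.float64(-0.006740453875409003)] [-0.02457572  0.00235254 -0.9996952 ]
[('peg', [([249.1, 246.2], 0.69)])]
[249.59308537 250.47723352] grasp [265.78866785 255.20923732]
```

View pics/w9.png

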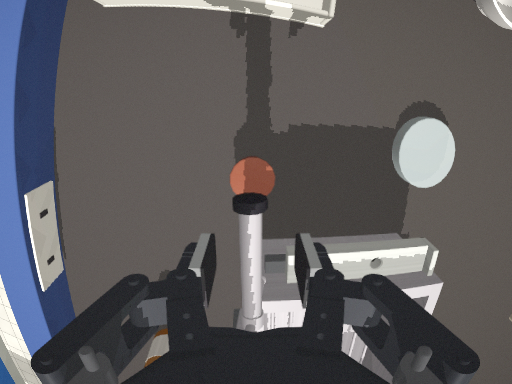

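arm_command(moves=[[[0.5,0.4,-0.06,0,0],[0.5,0.25,-0.04,0,0],[0.7,0,0,0,0],[0.9,0,0,0,0],[1,0,0,0,0],[1,0,0,0,0],[1,0,0,0,0],[1,0,0,0,0]]], force=20)

```text
clock: 16.4
position: [0.6594, -0.0923, 0.2021]
ee_rot: [-0.531, 0.465, 0.543, 0.456]
ft_force: [0.2, -0.8, -0.5]
grip_width: 0.132
```

```bash
cat >> h.py <<'E'
def toolrows(us,zs,o,clos=1):
    """us,zs: absolute bath-frame peg path in mm (relative diffs used)"""
    Rm=R.from_quat(o["ee_rot"]).as_matrix(); c,s=np.cos(POSE[2]),np.sin(POSE[2])
    out=[]
    for du,dz in zip(np.diff(us),np.diff(zs)):
        v=Rm.T@np.array([c*du,s*du,dz])/25; out.append([clos]+[float(x) for x in v.round(2)]+[0])
    return out
def uz(o):
    c,s=np.cos(POSE[2]),np.sin(POSE[2]);a,b,z=o["position"];Rm=R.from_quat(o["ee_rot"]).as_matrix()
    p=np.array(o["position"])+.054*Rm[:,0]
    return ((p[0]-POSE[0])*c+(p[1]-POSE[1])*s)*1000,(-(p[0]-POSE[0])*s+(p[1]-POSE[1])*c)*1000,p[2]*1000
E
python3 - <<'E'
from h import *
from workcell import manip
o=manip.get_obs();print(uz(o),o["grip_width"],o["ft_force"],o["clock"])
for r in(0,.03,.06): print(r,kin(1.675,r,105))
rs=np.linspace(.05,.60,13);k=np.array([kin(1.675,r,105) for r in rs]);print(toolrows(k[:,0],k[:,1],o))
for u in (15,3,0):
    v=np.array([u-85,94-116]);d=np.hypot(*v);r=np.arccos((135**2+150**2-d*d)/40500)
    # phi
    from scipy.optimize import brentq
    ph=brentq(lambda p:kin(p,r,150)[1]-94,.8,1.4);print(u,r,ph,kin(ph,r,150),kin(ph,r,105))
E
```

```text
(np.float64(83.42848311482554), np.float64(-185.09075365487266), np.float64(148.13593378691687)) 0.13180291307189024 [ 0.23130315 -0.76013062 -0.52009424] 16.4
0 [ 88.12045584 145.83727125]
0.03 [ 84.99292662 146.21186014]
0.06 [ 81.87804067 146.68009229]
[[1, -0.03, 0.19, 0.0, 0], [1, -0.04, 0.19, 0.0, 0], [1, -0.05, 0.19, 0.0, 0], [1, -0.06, 0.18, 0.0, 0], [1, -0.06, 0.18, 0.0, 0], [1, -0.07, 0.18, 0.0, 0], [1, -0.08, 0.17, 0.0, 0], [1, -0.09, 0.17, 0.0, 0], [1, -0.1, 0.17, 0.0, 0], [1, -0.1, 0.16, 0.0, 0], [1, -0.11, 0.16, 0.0, 0], [1, -0.12, 0.15, 0.0, 0]]
15 0.5102605489582389 1.210278441307305 [15. 94.] [ 21.71326563 138.49642755]
3 0.5960130565508795 1.1803745882785506 [ 3. 94.] [ 12.18657273 138.05231982]
0 0.6177048468211032 1.172162782366073 [7.10542736e-15 9.40000000e+01] [  9.7795447 137.9244864]
```

arm_command(moves=[[[1,-0.02,0.18,0,0],[1,-0.03,0.18,0,0],[1,-0.04,0.19,0,0],[1,-0.06,0.18,0,0],[1,-0.06,0.18,0,0],[1,-0.07,0.18,0,0]]])

```text
clock: 16.9
position: [0.6316, -0.0967, 0.2093]
ee_rot: [-0.53, 0.465, 0.543, 0.456]
ft_force: [0.8, -3.7, -6.6]
grip_width: 0.132
```

arm_command(moves=[[[1,-0.08,0.17,0,0],[1,-0.09,0.17,0,0],[1,-0.1,0.17,0,0],[1,-0.1,0.16,0,0],[1,-0.11,0.16,0,0],[1,-0.12,0.15,0,0],[1,0,0,0,0]]])

```text
clock: 17.48
position: [0.6084, -0.1005, 0.2261]
ee_rot: [-0.531, 0.465, 0.542, 0.456]
ft_force: [-0.7, -3.1, -0.1]
grip_width: 0.133
```

```bash
python3 - <<'E'
from h import *
from workcell import manip
o=manip.get_obs();print(uz(o),o["grip_width"],np.round(o["ft_force"],1),o["clock"])
print(kin(1.675,.6,105))
W=manip.camera_info("wrist")
for n in("side","wrist"):
    im=manip.camera(n); cv2.imwrite(f"pics/{n}10.png",im[:,:,::-1])
E
```

```text
(np.float64(31.790002101336736), np.float64(-185.41185801778676), np.float64(172.11255687357945)) 0.13260793648886485 [-0.7 -3.1 -0.1] 17.4833
[ 31.06220237 170.24434813]
```

View pics/side10.png

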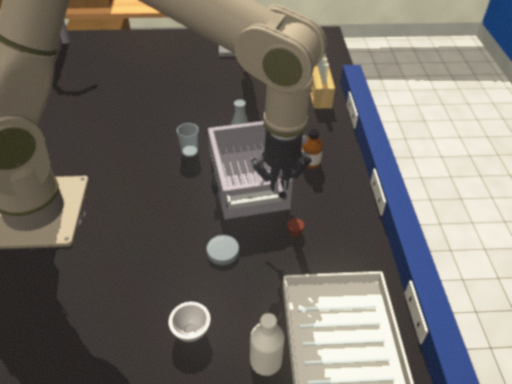

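View pics/wrist10.png

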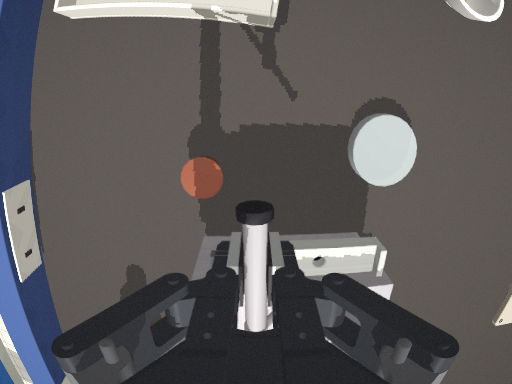

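```bash
python3 - <<'E'
from h import *
from workcell import manip
o=manip.get_obs()
for u,v,row in [(0,0,0)]:
    pass
W=manip.camera_info("wrist")
from scipy.optimize import least_squares
for rc in [(261,318)]:
    s=least_squares(lambda q:px(W,b2w(POSE,[q[0],q[1],90]),1)-np.array(rc),[-25,-135]);print("hole",s.x)
ps=np.linspace(1.675,1.22,13);k=np.array([kin(p,.6,105) for p in ps]);print(toolrows(k[:,0],k[:,1],o));print(k[-1],kin(1.22,.6,150))
E
```

```text
hole [ -21.04672595 -135.8794836 ]
[[1, 0.08, 0.08, -0.0, 0], [1, 0.09, 0.08, -0.0, 0], [1, 0.09, 0.07, -0.0, 0], [1, 0.09, 0.07, -0.0, 0], [1, 0.1, 0.07, -0.0, 0], [1, 0.1, 0.06, -0.0, 0], [1, 0.1, 0.06, -0.0, 0], [1, 0.1, 0.05, -0.0, 0], [1, 0.1, 0.05, -0.0, 0], [1, 0.11, 0.05, -0.0, 0], [1, 0.11, 0.04, -0.0, 0], [1, 0.11, 0.04, -0.0, 0]]
[ 12.7114317  141.02195457] [ 1.61297775 97.41204377]
```

arm_command(moves=[[[1,0.08,0.08,0,0],[1,0.09,0.08,0,0],[1,0.09,0.07,0,0],[1,0.09,0.07,0,0],[1,0.1,0.07,0,0],[1,0.1,0.06,0,0]]])

```text
clock: 18.08
position: [0.5975, -0.1021, 0.2113]
ee_rot: [-0.531, 0.465, 0.542, 0.456]
ft_force: [0.8, -5.0, 3.1]
grip_width: 0.128
```

arm_command(moves=[[[1,0.1,0.06,0,0],[1,0.1,0.05,0,0],[1,0.1,0.05,0,0],[1,0.11,0.05,0,0],[1,0.11,0.04,0,0],[1,0.11,0.04,0,0],[1,0,0,0,0]]])

```text
clock: 18.67
position: [0.5889, -0.1036, 0.1946]
ee_rot: [-0.53, 0.466, 0.543, 0.455]
ft_force: [0.6, -5.8, -2.1]
grip_width: 0.131
```

```bash
cat > look.py <<'E'
import sys
from h import *
from workcell import manip
n=sys.argv[1]
o=manip.get_obs();print(np.round(uz(o),1),round(o["grip_width"],3),np.round(o["ft_force"],1),np.round(o["torque"],2),o["clock"])
im=manip.camera("side"); im2=manip.camera("wrist")
print(sum([[(q,c,np.round(d["pixel"],1).tolist(),round(d["confidence"],2)) for d in manip.pinpoint(q,c)[:1]] for q in ("tip","handle") for c in("side",)],[]))
a=cv2.resize(im[60:240,180:340],(533,600),interpolation=3)[:,:,::-1]
cv2.imwrite(f"pics/s{n}.png",a);cv2.imwrite(f"pics/v{n}.png",im2[:,:,::-1])
S=manip.camera_info("side")
u,y,z=uz(o)
from scipy.optimize import fsolve
ph,r=fsolve(lambda q:kin(q[0],q[1],105)-[u-.7,z-1.9],[1.2,.6]);t=kin(ph,r,150);print("phi,r,tip",round(ph,3),round(r,3),t.round(1),"hole px",px(S,b2w(POSE,[-21,-135,90])).round(1),"tip px",px(S,b2w(POSE,[t[0],-135,t[1]])).round(1))
E
python3 look.py 11
```

```text
[  11.9 -185.6  140.6] 0.131 [ 0.6 -5.8 -2.1] [-1.28 -0.27  0.17] 18.6667
[('tip', 'side', [160.7, 308.6], 0.73), ('handle', 'side', [196.1, 248.5], 0.72)]
phi,r,tip 1.186 0.607 [ 1.3 94.8] hole px [197.2 250.7] tip px [194.5 259.9]
```

View pics/s11.png

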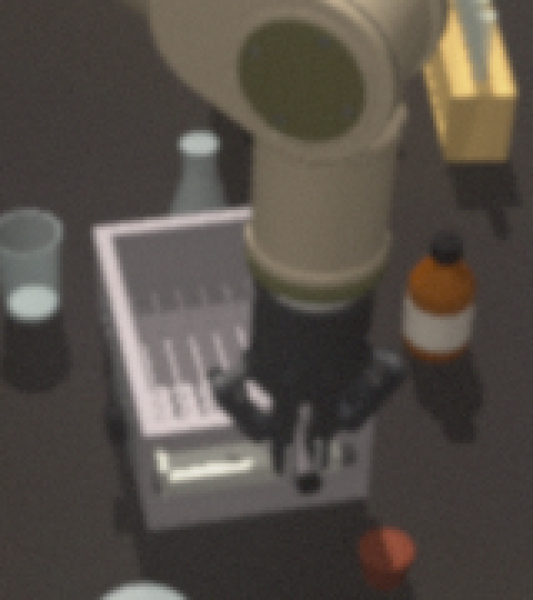

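View pics/v11.png

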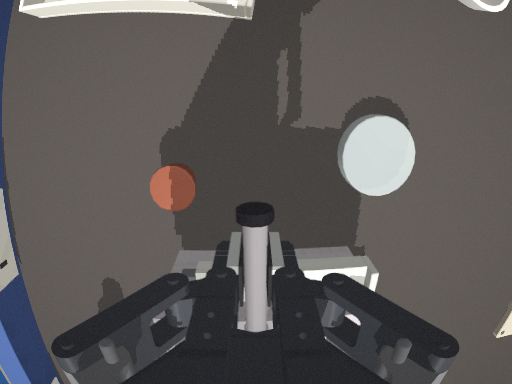

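arm_command(moves=[[[1,0.02,0.01,0,0],[1,0.02,0.01,0,0],[1,0,0,0,0]]])

```text
clock: 19.12
position: [0.5886, -0.1036, 0.1939]
ee_rot: [-0.53, 0.466, 0.543, 0.455]
ft_force: [0.5, -5.3, -0.3]
grip_width: 0.13
```

arm_command(moves=[[[1,0.02,0.01,0,0],[1,0.02,0.01,0,0],[1,0,0,0,0]]])

```text
clock: 19.37
position: [0.5884, -0.1037, 0.1935]
ee_rot: [-0.53, 0.466, 0.543, 0.456]
ft_force: [1.4, -5.8, 3.7]
grip_width: 0.13
```

arm_command(moves=[[[0.84,0,0,0,0],[0.82,0,0,0,0],[0.82,0,0,0,0],[0.82,0,0,0,0]]])

```text
clock: 19.7
position: [0.589, -0.1023, 0.1935]
ee_rot: [-0.53, 0.465, 0.543, 0.456]
ft_force: [0.3, -0.9, -0.1]
grip_width: 0.18
```

```bash
python3 look.py 12
```

```text
[  12.3 -184.2  139.5] 0.18 [ 0.3 -0.9 -0.1] [-0.03 -0.05  0.01] 19.7
[]
phi,r,tip 1.173 0.601 [ 2.5 93.5] hole px [197.2 250.7] tip px [194.8 260.4]
```

View pics/v12.png

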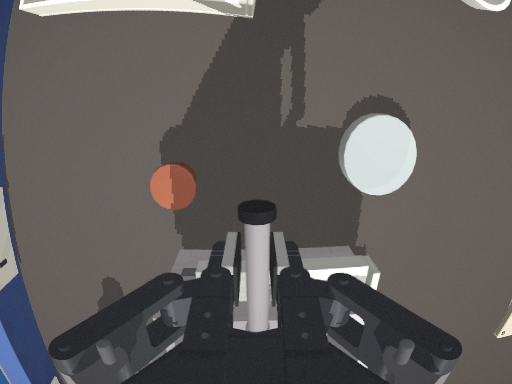

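```bash
python3 - <<'E'
from h import *
from scipy.optimize import fsolve
for t in [(2.5,94),(-5,94),(-13,94),(-21,94),(-21,82),(-30,94)]:
    q=fsolve(lambda q:kin(q[0],q[1],150)-t,[1.15,.6]);print(t,q.round(3),kin(*q,105).round(1))
E
```

```text
(2.5, 94) [1.179 0.6  ] [ 11.8 138. ]
(-5, 94) [1.158 0.654] [  5.8 137.7]
(-13, 94) [1.134 0.713] [ -0.7 137.3]
(-21, 94) [1.109 0.772] [ -7.3 136.9]
(-21, 82) [0.987 0.796] [-11.5 126. ]
(-30, 94) [1.079 0.841] [-14.6 136.3]
```

arm_command(moves=[[[0.82,0,0.06,0,0],[0.82,0,0.06,0,0],[0.82,0,0.04,0,0],[0.82,0,0.04,0,0],[0.82,0,0.04,0,0],[0.82,0,0.04,0,0]]])

```text
clock: 20.4
position: [0.5824, -0.1039, 0.1942]
ee_rot: [-0.531, 0.465, 0.543, 0.456]
ft_force: [2.9, 0.4, -1.8]
grip_width: 0.178
```

arm_command(moves=[[[0.82,0,0.04,0,0],[0.82,0,0.04,0,0],[0.82,0,0.04,0,0],[0.82,0,0.04,0,0],[0.82,0,0.04,0,0],[0.82,0,0.04,0,0]]])

```text
clock: 20.9
position: [0.5763, -0.105, 0.1943]
ee_rot: [-0.53, 0.465, 0.543, 0.456]
ft_force: [2.9, 0.3, -1.5]
grip_width: 0.178
```

```bash
python3 look.py 13
```

```text
[  -0.6 -185.   140.3] 0.178 [ 2.9  0.3 -1.5] [ 0.12 -0.56  0.03] 20.9
[('handle', 'side', [252.6, 225.4], 0.6)]
phi,r,tip 1.144 0.721 [-14.4  95.3] hole px [197.2 250.7] tip px [195.2 253.5]
```

View pics/v13.png

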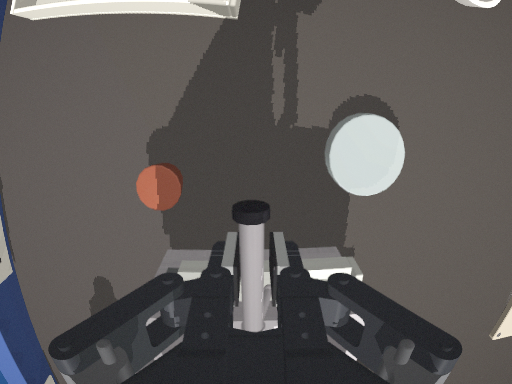

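arm_command(moves=[[[0.82,0,0.04,0,0],[0.82,0,0.04,0,0],[0.82,0,0.04,0,0],[0.82,0,0.04,0,0]]])

```text
clock: 21.43
position: [0.5724, -0.1056, 0.1943]
ee_rot: [-0.531, 0.465, 0.543, 0.456]
ft_force: [2.0, 0.0, -0.9]
grip_width: 0.184
```

arm_command(moves=[[[0.82,0,0.04,0,0],[0.82,0,0.04,0,0]]])

```text
clock: 21.6
position: [0.5701, -0.106, 0.1944]
ee_rot: [-0.53, 0.465, 0.543, 0.456]
ft_force: [-0.6, 0.2, 0.2]
grip_width: 0.181
```

arm_command(moves=[[[0.82,0,0.04,0,0],[0.82,0,0.04,0,0]]])

```text
clock: 21.77
position: [0.5682, -0.1063, 0.1944]
ee_rot: [-0.53, 0.465, 0.543, 0.456]
ft_force: [-0.2, -0.4, -0.2]
grip_width: 0.182
```

```bash
python3 look.py 14
```

```text
[  -8.8 -185.1  140.4] 0.182 [-0.2 -0.4 -0.2] [-0.   -0.06 -0.07] 21.7667
[('tip', 'side', [233.4, 294.7], 0.39), ('handle', 'side', [90.3, 237.8], 0.81)]
phi,r,tip 1.118 0.797 [-24.7  96.2] hole px [197.2 250.7] tip px [195.6 249.2]
```

View pics/v14.png

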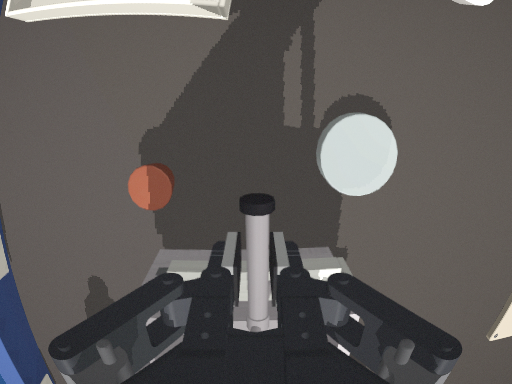

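arm_command(moves=[[[0.8,0,0.04,0,0],[0.77,0,0,0,0],[0.72,0,0,0,0],[0.66,0,0,0,0],[0.6,0,0,0,0],[0.6,0,0,0,0],[0.6,0,0,0,0]]])

```text
clock: 22.55
position: [0.5675, -0.1063, 0.1944]
ee_rot: [-0.53, 0.465, 0.543, 0.456]
ft_force: [-0.4, 0.0, -0.4]
grip_width: 0.399
```

```bash
python3 look.py 15; python3 - <<'E'
from h import *
from workcell import manip
W=manip.camera_info("wrist")
print(manip.pinpoint("peg","wrist")[:1])
for t in [(-21,94),(-21,82),(-24,82),(-24,94)]:
    from scipy.optimize import fsolve
    q=fsolve(lambda q:kin(q[0],q[1],150)-t,[1.1,.7]);k=kin(*q,105)
    print(t,px(W,b2w(POSE,[k[0],-185,k[1]]),1),px(W,b2w(POSE,[k[0],-210,k[1]]),1))
E
```

```text
[  -9.5 -185.   140.5] 0.399 [-0.4  0.  -0.4] [ 0.03 -0.01 -0.01] 22.55
[('handle', 'side', [91.5, 234.2], 0.76)]
phi,r,tip 1.116 0.804 [-25.6  96.3] hole px [197.2 250.7] tip px [195.6 248.9]
[{'pixel': [249.2, 255.8], 'confidence': 0.76}]
(-21, 94) [261.9717337 250.5180349] [215.86539812 250.26340658]
(-21, 82) [251.07506732 258.40845496] [207.20032917 258.71227674]
(-24, 82) [250.88023261 262.79212319] [207.05399626 263.38690504]
(-24, 94) [261.73660729 255.45914339] [215.67655614 255.57626959]
```

View pics/v15.png

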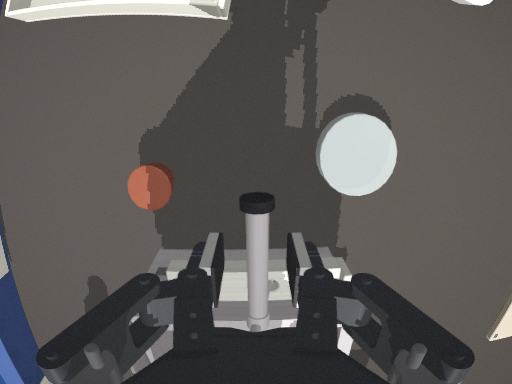

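View pics/s15.png

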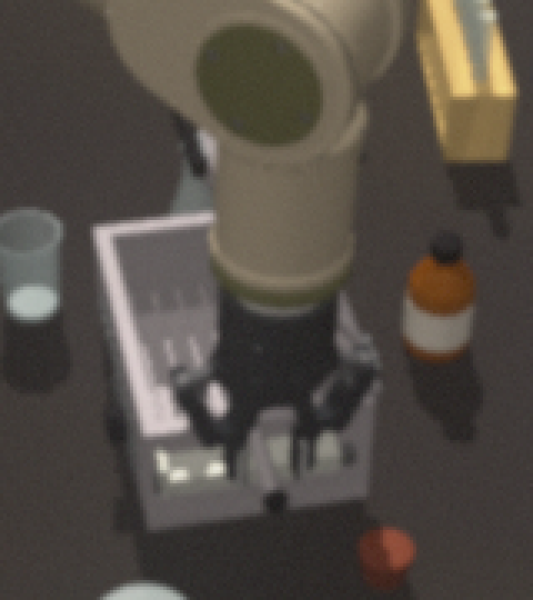

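```bash
python3 - <<'E'
from h import *
from workcell import manip
W=manip.camera_info("wrist")
for p in ([-21,-135,90],[-21,-135,82],[-30,-135,90]): print(p,px(W,b2w(POSE,p),1))
a=cv2.imread("pics/v15.png")[220:350,180:340];cv2.imwrite("pics/v15c.png",cv2.resize(a,None,fx=4.5,fy=4.5,interpolation=3))
E
```

```text
[-21, -135, 90] [285.91000123 269.54540541]
[-21, -135, 82] [279.54348654 268.85074262]
[-30, -135, 90] [285.5759295  282.06241272]
```

View pics/v15c.png

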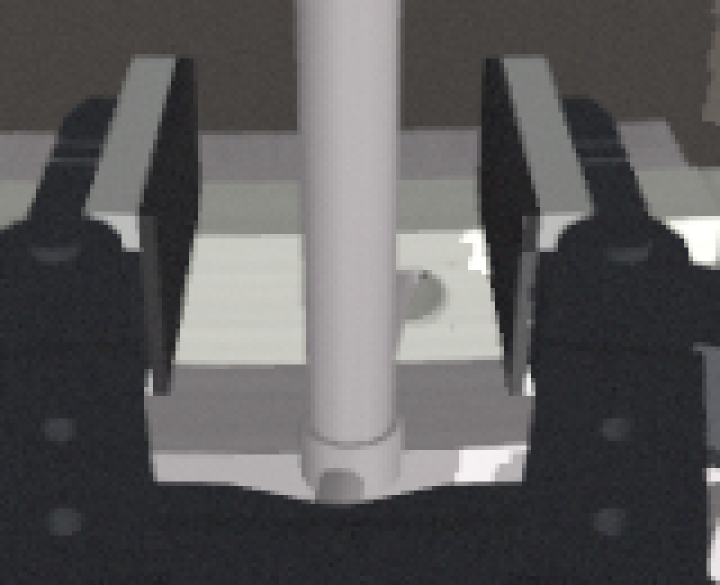

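arm_command(moves=[[[0.5,-0.3,0,0,0],[0.5,-0.6,0,0,0],[0.5,-0.8,0,-0.1,0],[0.5,-0.8,0,-0.3,0],[0.5,-0.8,0,-0.4,0],[0.5,-0.8,0,-0.6,0],[0.5,-0.8,0,-0.6,0],[0.5,-0.8,0,-0.8,0],[0.5,-0.4,0,-0.8,0],[0.5,0,0,-0.8,0],[0.5,0,0,-0.5,0],[0.5,0,0,0,0]]])

```text
clock: 23.8
position: [0.5885, -0.2308, 0.347]
ee_rot: [-0.53, 0.466, 0.541, 0.457]
ft_force: [0.7, -0.2, 0.2]
grip_width: 0.5
```

```bash
python3 - <<'E'
from h import *
from workcell import manip
from scipy.optimize import fsolve
o=manip.get_obs();print(o["clock"],o["position"],np.round(o["ft_force"],1))
for n in("side","wrist","top"):
    I=manip.camera_info(n);im=manip.camera(n); cv2.imwrite(f"pics/{n}16.png",im[:,:,::-1])
    print(n,[(q,[(np.round(d["pixel"],1).tolist(),round(d["confidence"],2)) for d in manip.pinpoint(q,n)[:1]]) for q in ("handle","peg","tip")])
    for t in [(-21,94),(-21,82)]:
        q=fsolve(lambda q:kin(q[0],q[1],150)-t,[1.1,.7]);k=kin(*q,105);ph=q[0]
        print(t,"handle",px(I,b2w(POSE,[85-210*np.cos(ph),0,116+210*np.sin(ph)]),n=="wrist").round(1),"peg",px(I,b2w(POSE,[k[0],-185,k[1]]),n=="wrist").round(1))
a=cv2.imread("pics/side16.png")[60:240,170:330];cv2.imwrite("pics/s16.png",cv2.resize(a,(533,600),interpolation=3))
E
```

```text
23.8 [ 0.58849644 -0.23081544  0.34704417] [ 0.7 -0.2  0.2]
side [('handle', [([93.1, 231.8], 0.86)]), ('peg', [([204.1, 256.2], 0.7)]), ('tip', [])]
(-21, 94) handle [ 89.3 244.8] peg [197.8 261.2]
(-21, 82) handle [ 95.1 235.3] peg [201.3 259.3]
wrist [('handle', []), ('peg', [([272.4, 255.5], 0.76)]), ('tip', [])]
(-21, 94) handle [479.4 256.9] peg [281.8 252.9]
(-21, 82) handle [469.8 275.4] peg [276.4 256.4]
top [('handle', [([214.1, 216.2], 0.62)]), ('peg', [([200.6, 299.1], 0.8)]), ('tip', [])]
(-21, 94) handle [202.1 212.6] peg [198.8 297.9]
(-21, 82) handle [214.  214.9] peg [201.1 297.7]
```

View pics/s16.png

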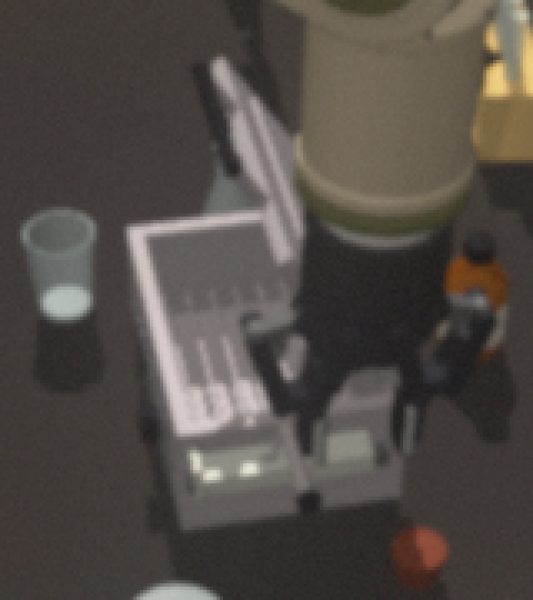

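View pics/wrist16.png

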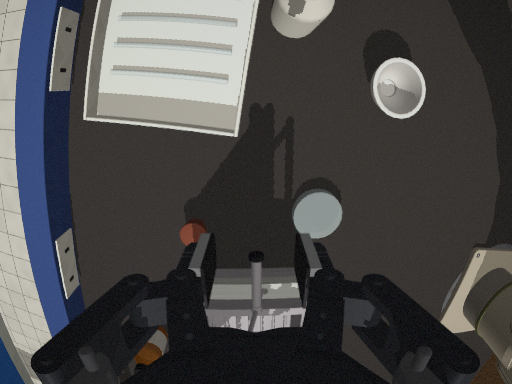

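arm_command(moves=[[[0.5,0,0,-0.5,0],[0.5,0,0,-0.5,0],[0.5,0,0,0,0],[0.5,0,0,0,0],[0.5,0,0,0,0],[0.5,0,0,0,0],[0.5,0,0,0,0],[0.5,0,0,0,0]]])

```text
clock: 25.07
position: [0.5933, -0.2518, 0.3462]
ee_rot: [-0.531, 0.465, 0.543, 0.456]
ft_force: [0.2, -0.1, 0.4]
grip_width: 0.5
```

```bash
python3 - <<'E'
from workcell import manip
o=manip.get_obs();print(o["clock"],o["ft_force"],abs(o["joint_velocities"]).max())
for n in("side","top"):
    manip.camera(n)
    print(n,[(q,manip.pinpoint(q,n)[:1]) for q in ("handle","peg")])
print(manip.hand_in())
E
```

```text
25.0667 [ 0.1936327  -0.12156186  0.44093434] 0.0023042887479033693
side [('handle', [{'pixel': [94.4, 230.1], 'confidence': 0.87}]), ('peg', [{'pixel': [199.2, 259.4], 'confidence': 0.61}])]
top [('handle', [{'pixel': [212.5, 214.3], 'confidence': 0.96}]), ('peg', [{'pixel': [200.6, 299.8], 'confidence': 0.7}])]
the job is handed in; nothing more can be done
None
```

The lid is propped open on its rod, and I handed the job in at about 25 s of the 64 s allowed.

**What I did:**
- Lifted the lid by its handle back onto its stop.
- Turned the gripper half round and swung the rod out by its peg.
- Lowered the tip onto plain strip behind the hole.
- Loosened the grip and pushed the peg forward with about 3 N, under the lid's own weight, until the tip dropped in. It dropped about 21 mm behind the bath's centre line in x, where the cameras had shown the hole.

**Last checks:**
- In the close wrist picture the rod's shank goes into the hole.
- After the gripper backed off, the handle and peg positions in the side and top pictures, and the peg in the wrist picture, matched the lid resting at about 0.99 rad with the tip at the bottom of the hole. The match was within a few pixels. The "tip still on the strip" alternative fitted worse, mainly by the handle.
- About 1 s later the handle and peg were unchanged within a few pixels, with no force on the robot.

**What did not agree or was not checked:**
- The trained network did not find the ball tip at the end, so the seating is inferred from the handle, the peg and the picture of the rod.
- While I lifted the lid, my path for the handle was a few mm off, so its pull on the gripper reached about 22 N and the bar slipped slightly in the grip. It did not come loose, and this was before the rod was moved.
- I saw no glassware disturbed in the last pictures, but I did not measure it.

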